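# Load the spring-loaded filter rack for sea

### The job

Load the spare filter cartridges into the rack for sea: first loosen the brass T-shaped clamp knob fully, then pull the sprung follower out to its stop by its black handle and drop the handle into the notch so that it stays out, and only then stand every cartridge that is on the bench upright in the row between the end stop and the follower. When all are in, lift the handle out of the notch and let the follower in so that its spring packs the row against the end stop without gaps, then turn the clamp knob back until it is fully tight. Leave the jug, the wrench and the can alone.

Things in the scene. Friction and masses are not known exactly. Their poses are not given: they have to be found in the camera images.
- rack: Fixed rack, 88 mm wide (its x), 460 long (its y). Origin: middle of underside, on the bench; z up. Cartridges stand in one row along y at x = 0 on a 6 mm floor, between fences 30 mm high, 68 mm apart inside, from the white end stop (face at y = -210 mm, 56 high) to the follower. A steel rail (x = 34 to 44, top 46 mm high) has an 18 mm wide, 14 mm deep notch at y = 112. Clamp at the +y end.
- end_stop (a point): Point on the face of the end stop block, middle of the row, 30 mm above the bench; axes as the rack's: the row extends from it to +y.
- follower_face (a point): Point on the follower's face, 30 mm above the bench; y, as the rack's, points away from the row. The follower is a grey plate 56 mm wide, 50 mm high and 10 mm thick that pushes on the row; its steel bar runs to +y under the clamp.
- follower (a joint): Slide of the follower along rack +y, in m: 0 = fully in (face 100 mm from the end stop), 0.148 = out at its stop (face 248 mm from it). A spring always draws it in: 7.5 N at 0, 12 N at the stop; damped, it runs in at 0.3 to 0.5 m/s if let go. A tight clamp holds it in place against the spring.
- handle_grip (a point): Centre of the follower's black handle, an upright block 24 mm (rack x) by 26 (rack y) by 44 high, centred 76 mm above the bench when riding on the rail, 75 mm to the +y side of follower_face. It moves with the follower and can also be lifted and lowered. A cross pin below it (46 to 56 mm above the bench) reaches over the rail. The clamp knob is 87 mm from it when the follower is out.
- handle (a joint): Height of the handle, in m: 0 = its pin rides on the rail, -0.014 = dropped fully into the notch (only with the follower at its stop), upper limit +0.016. A light spring and its weight (under 4 N) draw it down. In the notch it keeps the follower out, at about 0.144; lift it to 0 or more to free it.
- clamp_grip (a point): Centre of the grip of the brass T-shaped clamp knob: a bar 64 mm long, 13 thick, 26 high, centred 85 mm above the bench on the clamp's vertical axis (200 mm from the rack's origin in +y); its own x axis runs along the bar.
- clamp (a joint): Turn of the clamp knob in rad: 0 = fully tight (bar along the rack's x), growing counter-clockwise from above to 1.4 = fully loose. Below 0.3 it grips the follower's bar, above 0.6 the bar is free. Stays where it is left; takes under 0.4 N m.
- jug_mid (a point): Bystander: white jug with black cap, 65 x 110 x 176 mm, standing; its centre, half-way up. Leave alone.
- wrench: Bystander: steel wrench lying on the bench. Leave alone.
- can: Bystander: grey can 66 mm across, 110 mm tall, standing; origin at its underside. Leave alone.
- cart0_mid (a point): Filter cartridge, standing, round: gold body 56 mm across, 48 high, a 6 mm white lid of the same width, and on top a white grip stem 34 mm across and 40 tall; 94 mm tall in all, about 0.16 kg. Point on its axis half-way up, 47 mm above its underside (the stem's middle is 27 mm higher). Two to four are present.
- cart1_mid (a point): Filter cartridge, standing, round: gold body 56 mm across, 48 high, a 6 mm white lid of the same width, and on top a white grip stem 34 mm across and 40 tall; 94 mm tall in all, about 0.16 kg. Point on its axis half-way up, 47 mm above its underside (the stem's middle is 27 mm higher). Two to four are present.
- cart2_mid (a point): Filter cartridge, standing, round: gold body 56 mm across, 48 high, a 6 mm white lid of the same width, and on top a white grip stem 34 mm across and 40 tall; 94 mm tall in all, about 0.16 kg. Point on its axis half-way up, 47 mm above its underside (the stem's middle is 27 mm higher). Two to four are present.
- cart3_mid (a point): Filter cartridge, standing, round: gold body 56 mm across, 48 high, a 6 mm white lid of the same width, and on top a white grip stem 34 mm across and 40 tall; 94 mm tall in all, about 0.16 kg. Point on its axis half-way up, 47 mm above its underside (the stem's middle is 27 mm higher). Two to four are present.

How it is judged:
By the outcome, as a careful person would: the job done as asked, in the order asked, and still so for the second after the job is handed in, with the robot touching nothing.
Of cart0, cart1, cart2, cart3 only 2 to 4 are there at a start; the rules pass over those that are not, and their reading is None.
At some moment in a run one of cart0, cart1, cart2, cart3 may be knocked a few centimetres aside while the robot is not near it.
Once in a run the grip may slacken for a moment while it holds something.
It also fails if it takes over 210 s, if anything falls off the work surface, if the arm or the gripper's body presses on something with over 40 N, if the wrist force passes 120 N, or if a joint passes its speed limit or range.

### The arm

A 6-joint arm with a two-finger parallel gripper is mounted at the origin on the work surface. World frame = base frame: x ahead of the robot, y to its left, z up, the work surface at z = 0. Lengths are in mm, angles in rad, forces in N, time in s.
With the tool pointing down it reaches from about 375 to 975 mm from the base axis. Payload 3.8 kg.
Tool frame: the origin (TCP) lies midway between the tips of the shut fingers; the grasp point (between the pads) lies 19 mm behind it; z points along the fingers, x is the direction in which the jaws open and shut, and the axes are right-handed (so a half turn about z gives the same grasp; the last joint's range is limited). The gripper opens to 88 mm and grips with 3 to 60 N. Pads are 18 mm wide; open, the fingers measure 123 mm over their backs; the gripper's body (75 mm by 187 mm) begins 45 mm behind the grasp point.
Start: joints at [-1.258, 0.264, 1.604, -0, 1.274, -0.037], TCP at [231.324, -634.119, 238.706] pointing down, gripper open.
Joint ranges: [-2.63, 2.63], [-0.94, 2.18], [0.31, 2.57], [-1.31, 4.45], [0, 2.66], [-2.55, 2.55]. Speed limits (rad/s): [2.57, 2.57, 3.14, 3.14, 3.14, 3.14].

### API

Orientations are given as a rotation vector (axis times angle).
In Python, from rig import bot gives the robot as it stands. The module is installed in compiled form; this text tells all that it offers.
- The arm moves only by the shell command python3 -m pendant 'ROWS' [OPENING] [FORCE]. ROWS is a JSON object of lists of equal length, an entry for each row: "travel": the shift along the tool's x, y, z in m, a list of three; "delta_rot": the turn, a rotation vector about the tool's x, y, z in rad, a list of three. In form: {"travel": [[x, y, z], ...], "delta_rot": [[wx, wy, wz], ...]}. A call has 1 to 20 rows; each row shifts and turns the commanded pose from where the row before left it, along the tool's axes as they then stand; what a row does not reach is not made up. A row lasts 1/8 s, in which the tool goes at most 62.5 mm and 10.7 degrees, less where a joint would pass 70% of its speed; a pose out of reach is approached as far as the arm can. A call with a gripper value outside its range is refused whole. OPENING is the opening, from -1 (shut) to 1 (fully open), set as the call begins (- or left out, the last holds). The fingers move at their own pace and stop on an object; FORCE is the grip in N (left out, the last holds). Time passes only in rows, so rows that do not move let the fingers close. It gives the time, the measured TCP pose, the force and the opening at its end, in the units of the state.
- bot.state(): the state, without advancing time (a new reading comes with each control period).
- bot.snapshot(name): name is "side" or "top"; returns the picture (480x640x3 uint8, red, green, blue); there is no depth.
- bot.get_calibration(name): a dict with "camera_matrix" (3x3 intrinsics, pixels), "dist" ([k1, k2, p1, p2, k3] as OpenCV has them; the pictures are not rectified), "rvec" (rotation vector, rad) and "tvec" (3), from world to camera coordinates, as OpenCV has them. Camera axes: x right, y down, z forward; pixel columns grow to the right and rows downward; lengths in mm; the calibration is good to about 2 mm. A picture is of the moment at which its call begins. get_calibration takes no time and is no camera call.
- bot.close_job(): hands the job in, once; it reports no verdict.
The state is a dict: "time_s": time; "joints": joint angles; "joint_velocities": joint speeds; "effort": joint torques, N m; "tool_pos": TCP position; "ee_rot": TCP orientation; "contact_force": force on the tool from outside, world axes, zero at the start; "moment": the same for the moment, N m; "gripper_width": finger opening in mm.
Only numpy, scipy, OpenCV 4.12 (cv2) and the standard library are available. Lean on these libraries where they do the work, as an engineer would, in place of code of your own. Each camera call takes 0.05 s, during which the arm holds its last target. There are 200 camera calls.

## Working session

There is one attempt and no reset: what is moved stays moved. The work goes in short steps, Python scripts to look and compute and a shell command to move; the robot and the scene stay as the last step left them, time stands still between calls to the robot, and variables do not carry over. Pictures are saved under pics/ and viewed, about 12 in all and at most 16, crops included, and the job is handed in when it is done.

```bash
mkdir -p pics
cat > h.py <<'E'
import numpy as np, cv2
from rig import bot
from scipy.spatial.transform import Rotation as R
def snap(cam,name):
    im=bot.snapshot(cam); cv2.imwrite(f'pics/{name}.png',im[:,:,::-1]); return im
def cal(cam):
    c=bot.get_calibration(cam); return [np.array(c[k],float) for k in("camera_matrix","dist","rvec","tvec")]
def px2w(cam,uv,z):
    K,d,r,t=cal(cam); Rm=cv2.Rodrigues(r)[0]; t=t.reshape(3)
    n=cv2.undistortPoints(np.array(uv,float).reshape(-1,1,2),K,d).reshape(-1,2)
    o=-Rm.T@t; D=np.c_[n,np.ones(len(n))]@Rm
    z=np.broadcast_to(z,(len(n),)); return o+D*((z-o[2])/D[:,2])[:,None]
def w2px(cam,P):
    K,d,r,t=cal(cam); return cv2.projectPoints(np.array(P,float).reshape(-1,1,3),r,t,K,d)[0].reshape(-1,2)
def crop(cam,name,x0,y0,x1,y1,s):
    im=bot.snapshot(cam)[y0:y1,x0:x1,::-1]; cv2.imwrite(f'pics/{name}.png',cv2.resize(im,None,fx=s,fy=s,interpolation=cv2.INTER_CUBIC))
E
python3 - <<'E'
from h import *
a=snap('top','t0');b=snap('side','s0')
for c in('top','side'):
    K,d,r,t=cal(c);Rm=cv2.Rodrigues(r)[0];print(c,K.round(0).tolist(),d,(-Rm.T@t.reshape(3)).round(),Rm.round(2).tolist())
s=bot.state();print(s); print(R.from_rotvec(s['ee_rot']).as_matrix().round(3))
E
```

```text
top [[462.0, 0.0, 323.0], [0.0, 462.0, 241.0], [0.0, 0.0, 1.0]] [-0.07003014  0.          0.          0.          0.        ] [ 439.   41. 1282.] [[0.02, -1.0, 0.03], [-1.0, -0.02, -0.08], [0.08, -0.03, -1.0]]
side [[552.0, 0.0, 304.0], [0.0, 552.0, 237.0], [0.0, 0.0, 1.0]] [-0.12410307  0.          0.          0.          0.        ] [-25. 768. 910.] [[-0.8, -0.6, -0.01], [-0.39, 0.53, -0.75], [0.46, -0.6, -0.66]]
{'time_s': 0.1, 'joints': array([-1.25790487e+00,  2.64684142e-01,  1.60521688e+00,  1.19440688e-05,
        1.27369902e+00, -3.68705736e-02]), 'joint_velocities': array([-1.06502966e-03, -1.61407969e-03, -1.90697448e-03,  7.06888355e-05,
        1.16707242e-03,  2.35986758e-04]), 'effort': array([-4.49097488e-04, -5.03617501e+01, -3.58070898e+01,  7.30294548e-02,
        2.32910039e-02, -6.77286152e-05]), 'tool_pos': array([ 231.13071286, -633.52144157,  237.51934214]), 'ee_rot': array([-2.57306573e+00,  1.80035228e+00,  2.50339610e-03]), 'contact_force': array([ 0.89198416, -0.71509323,  0.65247997]), 'moment': array([-0.03242978, -0.00286946, -0.04055245]), 'gripper_width': 88.07388267005774}
[[ 0.343 -0.939 -0.001]
 [-0.939 -0.343  0.002]
 [-0.002 -0.    -1.   ]]
```

View pics/t0.png

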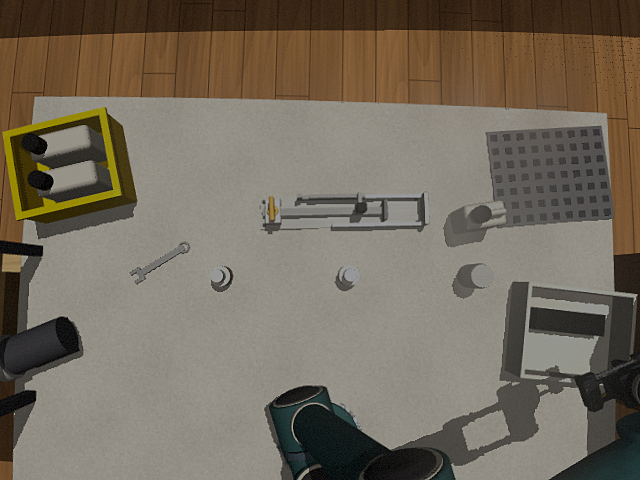

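View pics/s0.png

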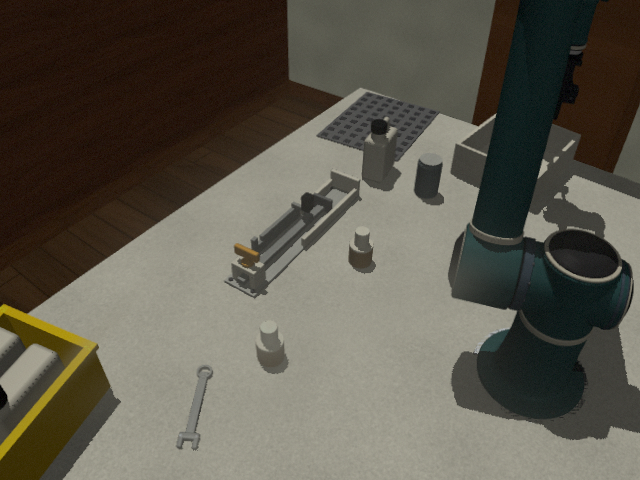

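Top: rack from (262,210) clamp to (428,210) end stop; cartridges at (221,277) and (348,276); can (480,277), jug (482,215). Enlarging the rack and cartridges.

Run:
```python
from h import *
im=cv2.imread('pics/t0.png')[175:305,195:445]
cv2.imwrite('pics/c0.png',cv2.resize(im,None,fx=3.2,fy=3.2,interpolation=cv2.INTER_CUBIC))
```

```text
(no output)
```

View pics/c0.png

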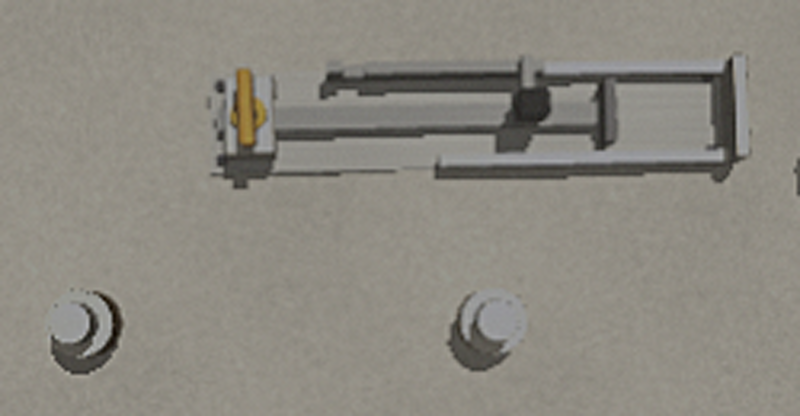

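Run:
```python
from h import *
f=lambda a:np.array(a,float)/3.2+[195,175]
k=px2w('top',f([[245,107],[244,70],[246,145]]),98)
s=px2w('top',f([[735,106],[733,57],[736,155]]),56)
print('knob',k.round(1).tolist(),'stop',s.round(1).tolist(), 'dist',np.linalg.norm((k-s)[0][:2]),'should 410')
h=px2w('top',f([[532,104]]),98);print('handle',h.round(1))
print('cart stem',px2w('top',f([[70,322],[498,322]]),94).round(1).tolist(),'lid',px2w('top',f([[85,322],[491,322]]),54).round(1).tolist())
yaw=np.arctan2(*(np.array([-1,1])*(k-s)[0][:2]));print('yaw',yaw)
u=np.array([-np.sin(yaw),np.cos(yaw)]);v=np.array([u[1],-u[0]])
O=((k[0,:2]-200*u)+(s[0,:2]+210*u))/2;print('O',O)
P=[(0,200,98),(-32,200,98),(32,200,98),(0,-210,56),(0,-35,98),(44,-210,46),(34,150,46),(-34,-200,30),(-44,-230,0),(44,-230,0),(-44,230,0)]
W=[[*(O+p[0]*v+p[1]*u),p[2]] for p in P]
for p,w,q in zip(P,W,(w2px('top',W)-[195,175])*3.2):print(p,np.round(w[:2],1),q.round(0))
print('side',w2px('side',W).round(0).tolist())
```

```text
knob [[619.3, 139.2, 98.0], [649.5, 140.8, 98.0], [588.4, 137.5, 98.0]] stop [[635.5, -270.6, 56.0], [677.5, -269.1, 56.0], [593.7, -271.3, 56.0]] dist 410.12688179656084 should 410
handle [[626.6 -93.1  98. ]]
cart stem [[443.8, 274.9, 94.0], [449.7, -67.8, 94.0]] lid [[444.1, 270.4, 54.0], [450.0, -65.6, 54.0]]
yaw 0.03951265782090203
O [627.20046954 -60.74998065]
(0, 200, 98) [619.3 139.1] [245. 107.]
(-32, 200, 98) [587.3 137.8] [246. 146.]
(32, 200, 98) [651.3 140.4] [245.  68.]
(0, -210, 56) [ 635.5 -270.6] [735. 106.]
(0, -35, 98) [628.6 -95.7] [535. 102.]
(44, -210, 46) [ 679.5 -268.8] [730.  57.]
(34, 150, 46) [655.2  90.5] [309.  75.]
(-34, -200, 30) [ 601.1 -261.9] [718. 150.]
(-44, -230, 0) [ 592.3 -292.3] [744. 165.]
(44, -230, 0) [ 680.3 -288.8] [739.  66.]
(-44, 230, 0) [574.1 167.3] [220. 175.]
side [[245.0, 248.0], [257.0, 253.0], [234.0, 242.0], [343.0, 175.0], [306.0, 194.0], [329.0, 172.0], [249.0, 247.0], [352.0, 188.0], [360.0, 193.0], [333.0, 183.0], [255.0, 295.0]]
```

Rack fits (410 mm baseline checks exactly): origin ≈ (627,-61), yaw ≈ 0.04. Two cartridges are seen so far, at about (444,272) and (450,-67). I'll move above the knob, which also uncovers the hidden area.

```bash
cat >> h.py <<'E'
O=np.array([627.2,-60.7]);YAW=0.0395
def rk(x,y):
    c,s=np.cos(YAW),np.sin(YAW); return O+np.array([c*x-s*y,s*x+c*y])
def to(x,y,z,psi=None):
    "print travel in tool axes (m) from measured pose, and turn about tool z to bring tool x to heading psi"
    s=bot.state(); M=R.from_rotvec(s['ee_rot']).as_matrix()
    print('tcp',s['tool_pos'].round(1),'travel',(M.T@(np.array([x,y,z])-s['tool_pos'])/1000).round(4),'psi',np.arctan2(M[1,0],M[0,0]).round(4),'tilt',M[:2,2].round(3))
    if psi is not None: print('turn z',(np.arctan2(M[1,0],M[0,0])-psi).round(4))
    print('F',s['contact_force'].round(1),'w',round(s['gripper_width'],1),'t',s['time_s'])
E
python3 -m pendant '{"travel":[[-0.033,-0.035,0],[-0.033,-0.035,0],[-0.033,-0.035,0],[-0.033,-0.035,0],[-0.033,-0.035,0],[-0.033,-0.035,0],[-0.033,-0.035,0],[-0.033,-0.035,0],[-0.033,-0.035,0],[-0.033,-0.035,0],[-0.033,-0.035,0],[-0.033,-0.035,0],[-0.033,-0.035,0],[-0.033,-0.035,0],[-0.033,-0.035,0],[-0.033,-0.035,0],[-0.033,-0.035,0],[-0.031,-0.035,0],[0,0,0],[0,0,0]],"delta_rot":[[0,0,0],[0,0,0],[0,0,0],[0,0,0],[0,0,0],[0,0,0],[0,0,0],[0,0,0],[0,0,0],[0,0,0],[0,0,0],[0,0,0],[0,0,0],[0,0,0],[0,0,0],[0,0,0],[0,0,0],[0,0,0],[0,0,0.155],[0,0,0.155]]}' 0.3
python3 - <<'E'
from h import *
snap('top','t1');snap('side','s1')
to(*rk(0,200),68,YAW-np.pi/2)
E
```

```text
time_s: 2.6
tool_pos: [620.0, 138.8, 237.7]
ee_rot: [2.26, -2.18, -0.001]
contact_force: [-0.7, -0.4, 0.4]
gripper_width: 57.3
tcp [619.9 138.2 237.8] travel [-0.001   0.0003  0.1698] psi -1.5308 tilt [-0.001 -0.   ]
turn z 0.0005
F [-0.1 -0.   0.5] w 57.0 t 2.7
```

View pics/t1.png

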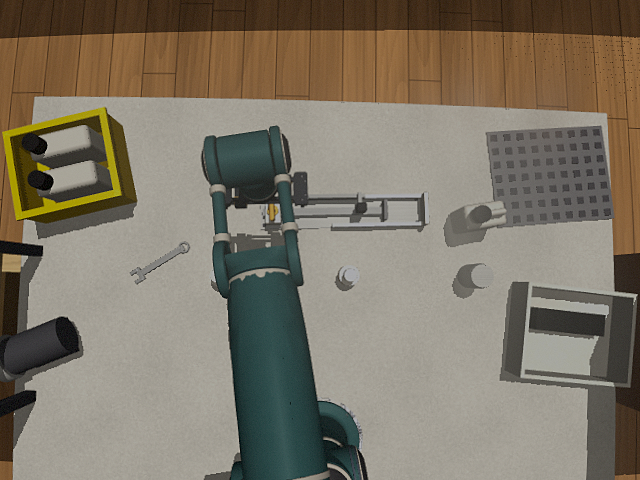

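The top view at (348,276) shows one cartridge, with the other under the arm; nothing else was hidden, so there are two. Descend, grip the knob and loosen it.

```bash
python3 -m pendant '{"travel":[[0,0,0.05],[0,0,0.05],[0,0,0.05],[0,0,0.02],[0,0,0]],"delta_rot":[[0,0,0],[0,0,0],[0,0,0],[0,0,0],[0,0,0]]}'
python3 -m pendant '{"travel":[[0,0,0],[0,0,0],[0,0,0],[0,0,0],[0,0,0],[0,0,0]],"delta_rot":[[0,0,0],[0,0,0],[0,0,0],[0,0,0],[0,0,0],[0,0,0]]}' -1 40
python3 -c "from h import *;to(*rk(0,200),68,0)"
```

```text
time_s: 3.32
tool_pos: [619.1, 137.6, 67.3]
ee_rot: [2.264, -2.174, -0.003]
contact_force: [-0.2, 0.2, 0.3]
gripper_width: 57.3
time_s: 4.08
tool_pos: [620.7, 139.1, 69.4]
ee_rot: [-2.264, 2.176, 0.001]
contact_force: [-1.0, 5.3, 3.6]
gripper_width: 13.9
tcp [620.7 139.1  69.4] travel [-0.0001  0.0014  0.0014] psi -1.5312 tilt [0.001 0.002]
turn z -1.5312
F [-1.   5.3  3.6] w 13.9 t 4.075
```

```bash
python3 -m pendant '{"travel":[[0,0,0],[0,0,0],[0,0,0],[0,0,0],[0,0,0],[0,0,0],[0,0,0],[0,0,0],[0,0,0],[0,0,0],[0,0,0]],"delta_rot":[[0,0,-0.14],[0,0,-0.14],[0,0,-0.14],[0,0,-0.14],[0,0,-0.14],[0,0,-0.14],[0,0,-0.14],[0,0,-0.14],[0,0,-0.14],[0,0,-0.15],[0,0,0]]}'
python3 -c "from h import *;to(*rk(0,200),68,YAW-np.pi/2+1.4);print(bot.state()['moment'])"
```

```text
time_s: 5.45
tool_pos: [618.4, 139.3, 68.4]
ee_rot: [-3.134, 0.189, 0.006]
contact_force: [-4.5, 6.6, 4.5]
gripper_width: 15.0
tcp [618.4 139.3  68.4] travel [0.0009 0.     0.0004] psi -0.1203 tilt [-0.004  0.002]
turn z 0.011
F [-4.5  6.6  4.5] w 15.0 t 5.45
[ 1.0016475   0.67458119 -0.14308142]
```

```bash
python3 -m pendant '{"travel":[[0,0,0],[0,0,0],[0,0,0],[0,0,0],[0,0,-0.04],[0,0,-0.04],[0,0,-0.02],[0,0,0],[0,0,0],[0,0,0],[0,0,0],[0,0,0],[0,0,0],[0,0,0],[0,0,0],[0.05,0,0],[0.05,0,0],[0.05,0,0],[0.05,0,0],[0.035,0,0]],"delta_rot":[[0,0,0],[0,0,0],[0,0,0],[0,0,0],[0,0,0],[0,0,0],[0,0,0],[0,0,0.17],[0,0,0.17],[0,0,0.17],[0,0,0.18],[0,0,0.18],[0,0,0.18],[0,0,0.18],[0,0,0.18],[0,0,0],[0,0,0],[0,0,0],[0,0,0],[0,0,0]]}' 0.3
python3 - <<'E'
from h import *
to(*rk(0,-35),67,YAW-np.pi/2)
crop('side','c1',190,150,390,310,4)
E
```

```text
time_s: 7.95
tool_pos: [629.0, -99.1, 167.9]
ee_rot: [2.263, -2.178, -0.001]
contact_force: [-0.0, 0.6, -0.6]
gripper_width: 57.0
tcp [629.  -99.1 167.9] travel [-0.0035  0.0002  0.1009] psi -1.5323 tilt [-0.001 -0.   ]
turn z -0.001
F [-0.   0.6 -0.6] w 57.0 t 7.95
```

View pics/c1.png

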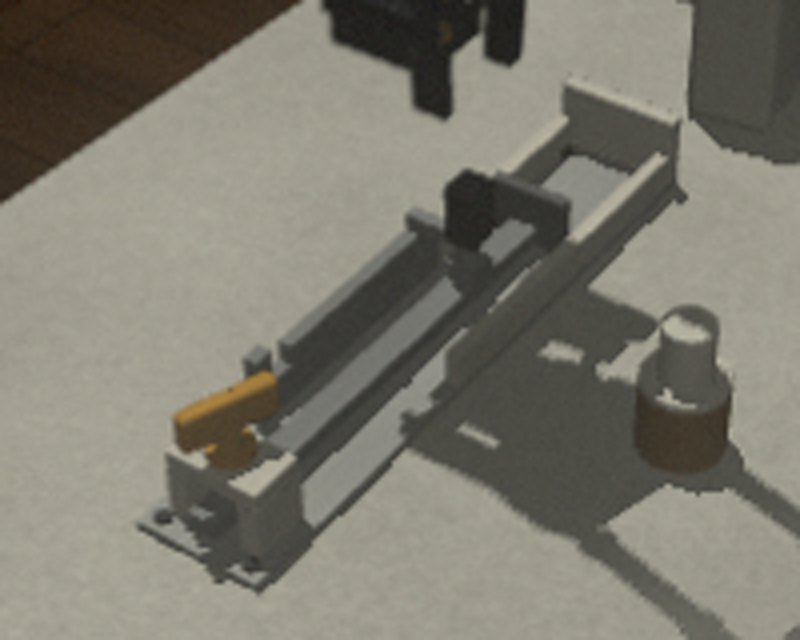

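The knob at crop (225,410) now lies along the rack's y, so it is loose. The handle is at (470,210), with a clear fall for the fingers on both sides.

```bash
python3 -m pendant '{"travel":[[-0.0035,0,0.03],[0,0,0.04],[0,0,0.03],[0,0,0]],"delta_rot":[[0,0,0],[0,0,0],[0,0,0],[0,0,0]]}'
python3 -m pendant '{"travel":[[0,0,0],[0,0,0],[0,0,0],[0,0,0],[0,0,0]],"delta_rot":[[0,0,0],[0,0,0],[0,0,0],[0,0,0],[0,0,0]]}' -1 35
python3 -c "from h import *;to(*rk(0,-35+148),67,0);"
```

```text
time_s: 8.5
tool_pos: [626.2, -92.7, 64.8]
ee_rot: [2.262, -2.174, -0.01]
contact_force: [-0.9, 0.1, -0.2]
gripper_width: 57.3
time_s: 9.12
tool_pos: [630.7, -95.1, 70.4]
ee_rot: [-2.266, 2.176, -0.006]
contact_force: [-0.4, -5.1, 1.7]
gripper_width: 25.6
tcp [630.7 -95.1  70.4] travel [-0.1475  0.0021  0.003 ] psi -1.5306 tilt [ 0.003 -0.003]
turn z -1.5306
F [-0.4 -5.1  1.7] w 25.6 t 9.125
```

```bash
python3 -m pendant '{"travel":[[-0.01,0,0],[-0.02,0,0],[-0.02,0,0],[-0.02,0,0],[-0.02,0,0],[-0.02,0,0],[-0.02,0,0],[-0.015,0,0],[-0.003,0,0],[0,0,0]],"delta_rot":[[0,0,0],[0,0,0],[0,0,0],[0,0,0],[0,0,0],[0,0,0],[0,0,0],[0,0,0],[0,0,0],[0,0,0]]}'
python3 -c "from h import *;to(*rk(0,-35+148),67,0);"
```

```text
time_s: 10.38
tool_pos: [624.7, 51.5, 69.3]
ee_rot: [2.265, -2.174, 0.008]
contact_force: [3.3, -11.2, -3.1]
gripper_width: 25.7
tcp [624.7  51.5  69.3] travel [-0.0008  0.0019  0.0023] psi -1.5298 tilt [ 0.002 -0.005]
turn z -1.5298
F [  3.3 -11.2  -3.1] w 25.7 t 10.375
```

```bash
python3 -m pendant '{"travel":[[-0.0015,0,0],[-0.001,0,0],[0,0,0.005],[0,0,0.005],[0,0,0.004],[0,0,0]],"delta_rot":[[0,0,0],[0,0,0],[0,0,0],[0,0,0],[0,0,0],[0,0,0]]}'
python3 -c "from h import *;to(*rk(0,-35+148),53,0);"
```

```text
time_s: 11.12
tool_pos: [624.7, 52.7, 56.4]
ee_rot: [2.264, -2.174, 0.009]
contact_force: [-0.5, -16.0, 4.4]
gripper_width: 25.9
tcp [624.7  52.7  56.4] travel [0.0003 0.002  0.0034] psi -1.5301 tilt [ 0.002 -0.006]
turn z -1.5301
F [ -0.5 -16.    4.4] w 25.9 t 11.125
```

```bash
python3 -m pendant '{"travel":[[0,0,0.002],[0.003,0,0],[0.003,0,0],[0,0,0]],"delta_rot":[[0,0,0],[0,0,0],[0,0,0],[0,0,0]]}'
python3 -m pendant '{"travel":[[0,0,0],[0,0,0],[0,0,0],[0,0,-0.03],[0,0,-0.05],[0,0,-0.05],[0,0,0]],"delta_rot":[[0,0,0],[0,0,0],[0,0,0],[0,0,0],[0,0,0],[0,0,0],[0,0,0]]}' 0.2
python3 - <<'E'
from h import *
to(*rk(0,-35+148),67,0)
crop('side','c2',190,150,390,310,4)
E
```

```text
time_s: 11.62
tool_pos: [625.0, 48.7, 56.3]
ee_rot: [2.265, -2.176, 0.006]
contact_force: [-4.6, -7.8, 14.9]
gripper_width: 25.7
time_s: 12.5
tool_pos: [627.3, 51.6, 188.4]
ee_rot: [-2.26, 2.171, -0.011]
contact_force: [0.2, 0.5, -1.2]
gripper_width: 52.9
tcp [627.3  51.6 188.4] travel [-0.0008  0.0058  0.1213] psi -1.5306 tilt [0.01  0.001]
turn z -1.5306
F [ 0.2  0.5 -1.2] w 52.9 t 12.5
```

View pics/c2.png

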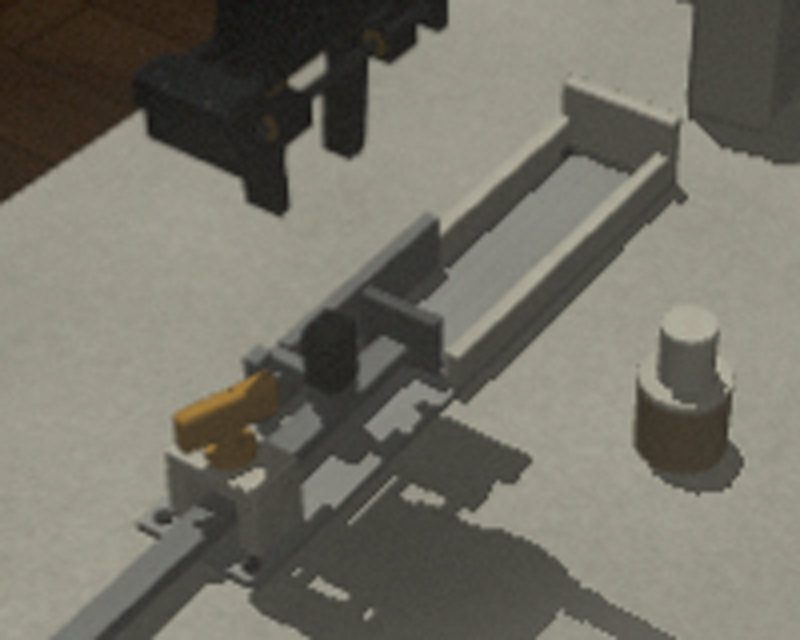

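Follower is latched out: handle (330,350) sits low in the notch and the plate stays back at (410,320). The cartridge at (690,390) is standing; I'll locate it from this picture.

Run:
```python
from h import *
print(px2w('side',[[690/4+190,326/4+150]],94).round(1))
print(w2px('side',[[450,-67,94],[450,-67,54],[450,-67,0]]).round(1), (684/4+190,465/4+150))
to(450,-67,150,YAW)
```

```text
[[445.1 -63.8  94. ]]
[[361.4 229.9]
 [360.4 243. ]
 [359.  259.8]] (361.0, 266.25)
tcp [625.4  51.4 185.2] travel [0.1113 0.1802 0.0343] psi -1.5306 tilt [0.005 0.   ]
turn z -1.5701
F [-0.8 -0.3 -1.1] w 52.5 t 12.55
```

```bash
python3 -m pendant '{"travel":[[0.022,0.036,0.007],[0.022,0.036,0.007],[0.022,0.036,0.007],[0.022,0.036,0.007],[0.022,0.038,0.007],[0,0,0],[0,0,0],[0,0,0],[0,0,0],[0,0,0],[0,0,0],[0,0,0],[0,0,0],[0,0,0],[0,0,0]],"delta_rot":[[0,0,0],[0,0,0],[0,0,0],[0,0,0],[0,0,0],[0,0,-0.175],[0,0,-0.175],[0,0,-0.175],[0,0,-0.175],[0,0,-0.175],[0,0,-0.175],[0,0,-0.175],[0,0,-0.175],[0,0,-0.17],[0,0,0]]}' 0.6
python3 - <<'E'
from h import *
to(448,-66,60,YAW)
crop('side','c3',290,140,440,290,4)
crop('top','c4',270,170,470,320,4)
E
```

```text
time_s: 14.42
tool_pos: [444.7, -65.7, 145.6]
ee_rot: [-3.14, -0.059, 0.006]
contact_force: [-0.2, 0.0, 0.0]
gripper_width: 70.4
tcp [444.7 -65.7 145.6] travel [0.0036 0.0006 0.0856] psi 0.0373 tilt [-0.004  0.001]
turn z -0.0022
F [-0.2  0.   0. ] w 70.4 t 14.425
```

View pics/c3.png

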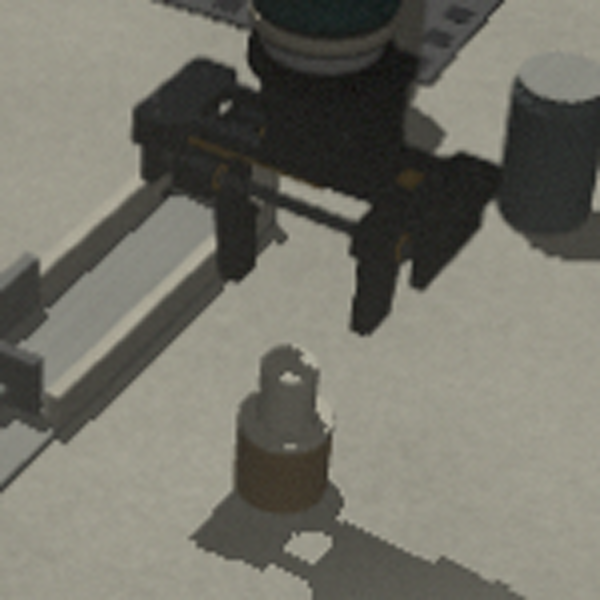

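The stem (290,375 in crop) lies between the fingers, and the can at (555,140) is clear. Descend and grip.

```bash
python3 -m pendant '{"travel":[[0.003,0,0.03],[0,0,0.03],[0,0,0.024],[0,0,0]],"delta_rot":[[0,0,0],[0,0,0],[0,0,0],[0,0,0]]}'
python3 -m pendant '{"travel":[[0,0,0],[0,0,0],[0,0,0],[0,0,0],[0,0,0]],"delta_rot":[[0,0,0],[0,0,0],[0,0,0],[0,0,0],[0,0,0]]}' -1 30
python3 -m pendant '{"travel":[[0,0,-0.02],[0,0,-0.03],[0,0,-0.02],[0,0,0]],"delta_rot":[[0,0,0],[0,0,0],[0,0,0],[0,0,0]]}'
python3 - <<'E'
from h import *
to(*rk(0,-172),130,YAW)
crop('side','c5',290,140,440,290,4)
E
```

```text
time_s: 15.02
tool_pos: [446.8, -65.5, 61.4]
ee_rot: [-3.14, -0.058, 0.009]
contact_force: [-0.5, 0.3, 0.2]
gripper_width: 70.6
time_s: 15.65
tool_pos: [449.8, -66.1, 64.3]
ee_rot: [3.141, 0.061, 0.002]
contact_force: [-0.4, 0.1, 2.8]
gripper_width: 33.0
time_s: 16.15
tool_pos: [450.5, -66.3, 135.1]
ee_rot: [3.14, 0.061, 0.005]
contact_force: [0.5, -0.4, -2.0]
gripper_width: 33.1
tcp [450.5 -66.3 135.1] travel [0.1769 0.1733 0.0058] psi 0.039 tilt [ 0.003 -0.001]
turn z -0.0005
F [ 0.5 -0.4 -2. ] w 33.1 t 16.15
```

View pics/c5.png

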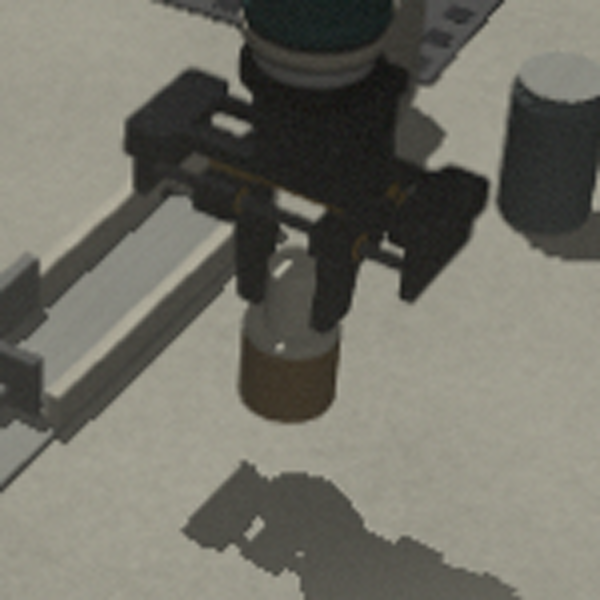

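Held cleanly, upright, clear of the bench (weight 2 N). Carry it to rack y = -172.

```bash
python3 -m pendant '{"travel":[[0.02,0.02,0],[0.03,0.03,0],[0.03,0.03,0],[0.03,0.03,0],[0.03,0.03,0],[0.025,0.02,0],[0.012,0.013,0],[0,0,0],[0,0,0]],"delta_rot":[[0,0,0],[0,0,0],[0,0,0],[0,0,0],[0,0,0],[0,0,0],[0,0,0],[0,0,0],[0,0,0]]}'
python3 - <<'E'
from h import *
to(*rk(0,-172),73,YAW)
crop('side','c6',290,110,410,230,5)
E
```

```text
time_s: 17.32
tool_pos: [631.6, -231.1, 132.8]
ee_rot: [-3.14, -0.062, 0.003]
contact_force: [-0.8, 0.5, -1.3]
gripper_width: 32.9
tcp [ 631.6 -231.1  132.8] travel [0.0025 0.0017 0.0598] psi 0.0392 tilt [-0.002  0.001]
turn z -0.0003
F [-0.8  0.5 -1.3] w 32.9 t 17.325
```

View pics/c6.png

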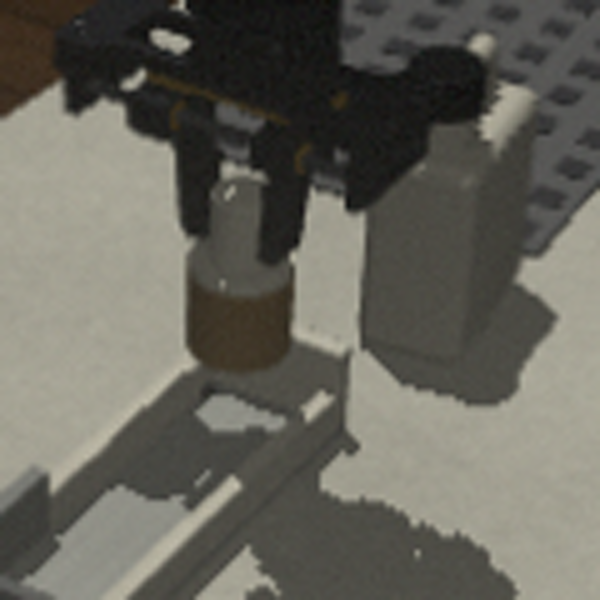

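```bash
python3 - <<'E'
from h import *
print('jug base',px2w('side',[[362.4,179.4],[383,182.4],[400,168]],0).round(0).tolist())
print('stem top px expected for cart at rack x=0', )
s=bot.state()['tool_pos'];print(w2px('side',[[s[0],s[1],s[2]+30],[s[0],s[1],s[2]-64]]))
E
python3 -m pendant '{"travel":[[0.0025,0.001,0.02],[0,0,0.02],[0,0,0.01],[0,0,0.006],[0,0,0]],"delta_rot":[[0,0,0],[0,0,0],[0,0,0],[0,0,0],[0,0,0]]}'
python3 -c "from h import *;to(*rk(0,-172),71,YAW)"
```

```text
jug base [[622.0, -352.0, 0.0], [567.0, -374.0, 0.0], [564.0, -467.0, 0.0]]
stem top px expected for cart at rack x=0
[[337.34713903 147.41385127]
 [336.2248597  177.87144666]]
time_s: 18.0
tool_pos: [635.1, -232.8, 77.0]
ee_rot: [-3.141, -0.061, 0.002]
contact_force: [-0.1, -0.2, -1.4]
gripper_width: 33.0
tcp [ 635.1 -232.8   77. ] travel [-0.0011 -0.0002  0.006 ] psi 0.039 tilt [-0.001  0.   ]
turn z -0.0005
F [-0.1 -0.2 -1.4] w 33.0 t 18.0
```

```bash
python3 -m pendant '{"travel":[[-0.001,0,0.003],[0,0,0.002],[0,0,0.001],[0,0,0]],"delta_rot":[[0,0,0],[0,0,0],[0,0,0],[0,0,0]]}'
```

```text
time_s: 18.5
tool_pos: [634.4, -232.9, 71.8]
ee_rot: [3.141, 0.061, 0.0]
contact_force: [-0.0, 0.6, -0.9]
gripper_width: 32.8
```

```bash
python3 -m pendant '{"travel":[[0,0,0.002],[0,0,0]],"delta_rot":[[0,0,0],[0,0,0]]}'
```

```text
time_s: 18.75
tool_pos: [634.7, -233.1, 70.4]
ee_rot: [3.141, 0.061, 0.001]
contact_force: [-1.3, -0.1, 2.6]
gripper_width: 33.4
```

```bash
python3 -m pendant '{"travel":[[0,0,0],[0,0,0],[0,0,0],[0,0,-0.03],[0,0,-0.05],[0,0,-0.04],[0,0,0]],"delta_rot":[[0,0,0],[0,0,0],[0,0,0],[0,0,0],[0,0,0],[0,0,0],[0,0,0]]}' 0.5
python3 - <<'E'
from h import *
snap('top','t2')
im=snap('side','s2')[:,:,::-1]
cv2.imwrite('pics/c7.png',cv2.resize(im[110:390,210:410],None,fx=2.1,fy=2.1,interpolation=cv2.INTER_CUBIC))
to(444,272,190,YAW)
E
```

```text
time_s: 19.62
tool_pos: [637.3, -234.1, 194.9]
ee_rot: [3.137, 0.061, 0.013]
contact_force: [1.0, 0.0, -0.4]
gripper_width: 65.9
tcp [ 634.4 -233.   189.7] travel [-1.706e-01 -5.120e-01 -4.000e-04] psi 0.039 tilt [ 0. -0.]
turn z -0.0005
F [-0.3  0.1 -0.1] w 65.8 t 19.725
```

View pics/c7.png

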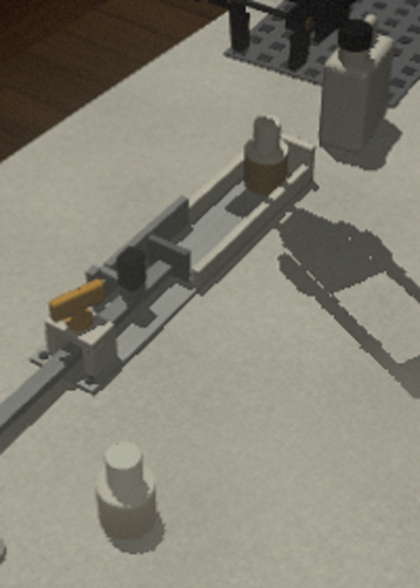

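Cartridge 1 stands in the row at (265,155). The second stands at (125,490), stem top about (123,455), apparently unmoved.

```bash
python3 - <<'E'
from h import *
print(px2w('side',[[123/2.1+210,455/2.1+110]],94).round(1))
for n in('t0','t2'):
    g=cv2.imread(f'pics/{n}.png',0)[255:300,200:245]
    m=(g>175).astype('uint8')
    c=cv2.connectedComponentsWithStats(m); i=1+np.argmax(c[2][1:,4]) ; print(n,c[2][i],c[3][i]+[200,255],g.max())
print(px2w('top',[[195+70/3.2,175+322/3.2]],94))
E
python3 -m pendant '{"travel":[[-0.010,-0.025,0],[-0.018,-0.055,0],[-0.018,-0.055,0],[-0.018,-0.055,0],[-0.018,-0.055,0],[-0.018,-0.055,0],[-0.018,-0.055,0],[-0.018,-0.055,0],[-0.018,-0.055,0],[-0.0105,-0.03,0.02],[-0.006,-0.017,0.02],[0,0,0],[0,0,0]],"delta_rot":[[0,0,0],[0,0,0],[0,0,0],[0,0,0],[0,0,0],[0,0,0],[0,0,0],[0,0,0],[0,0,0],[0,0,0],[0,0,0],[0,0,0],[0,0,0]]}' 0.6
python3 - <<'E'
from h import *
to(444,273,62,YAW)
crop('side','c8',190,230,340,380,4)
E
```

```text
[[438.6 276.5  94. ]]
time_s: 21.35
tool_pos: [443.8, 271.3, 148.9]
ee_rot: [3.14, 0.061, -0.002]
contact_force: [-0.5, -0.0, 0.4]
gripper_width: 70.5
tcp [443.8 271.3 148.9] travel [ 0.0004 -0.0018  0.0869] psi 0.039 tilt [-0.001 -0.001]
turn z -0.0005
F [-0.5 -0.   0.4] w 70.5 t 21.35Traceback (most recent call last):
  File "<stdin>", line 6, in <module>
    return _wrapfunc(a, 'argmax', axis=axis, out=out, **kwds)
    return bound(*args, **kwds)
ValueError: attempt to get argmax of an empty sequence
```

View pics/c8.png

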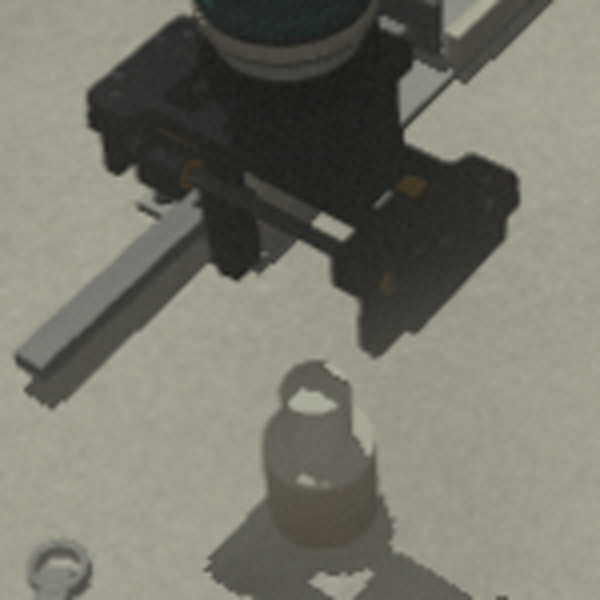

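The stem (315,390) is between the fingers and the protruding follower bar is clear. Grasp.

```bash
python3 -m pendant '{"travel":[[0,-0.002,0.03],[0,0,0.03],[0,0,0.026],[0,0,0]],"delta_rot":[[0,0,0],[0,0,0],[0,0,0],[0,0,0]]}'
python3 -m pendant '{"travel":[[0,0,0],[0,0,0],[0,0,0],[0,0,0],[0,0,0]],"delta_rot":[[0,0,0],[0,0,0],[0,0,0],[0,0,0],[0,0,0]]}' -1 30
python3 -m pendant '{"travel":[[0,0,-0.02],[0,0,-0.05],[0,0,-0.03],[0,0,0],[0,0,0]],"delta_rot":[[0,0,0],[0,0,0],[0,0,0],[0,0,0],[0,0,0]]}'
python3 -c "from h import *;to(*rk(0,-98),160,YAW)"
```

```text
time_s: 21.9
tool_pos: [443.1, 272.4, 62.4]
ee_rot: [3.139, 0.059, -0.005]
contact_force: [-1.1, 0.2, 0.5]
gripper_width: 70.3
time_s: 22.52
tool_pos: [444.1, 274.3, 64.2]
ee_rot: [-3.141, -0.061, -0.001]
contact_force: [-1.2, -0.3, 3.7]
gripper_width: 33.6
time_s: 23.15
tool_pos: [443.0, 273.5, 162.0]
ee_rot: [3.14, 0.061, -0.003]
contact_force: [-0.5, 0.1, -2.3]
gripper_width: 33.3
tcp [443.  273.5 162. ] travel [0.171  0.4391 0.0021] psi 0.0391 tilt [-0.002 -0.001]
turn z -0.0004
F [-0.5  0.1 -2.3] w 33.3 t 23.15
```

Held. Travel along y in front of the rack first (to avoid knob and handle), then over it.

```bash
python3 -m pendant '{"travel":[[0,0.02,0],[0,0.05,0],[0,0.05,0],[0,0.05,0],[0,0.05,0],[0,0.05,0],[0,0.05,0],[0,0.05,0],[0.01,0.04,0],[0.03,0.02,0],[0.04,0.009,0],[0.04,0,0],[0.03,0,0],[0.021,0,0],[0,0,0],[0,0,0]],"delta_rot":[[0,0,0],[0,0,0],[0,0,0],[0,0,0],[0,0,0],[0,0,0],[0,0,0],[0,0,0],[0,0,0],[0,0,0],[0,0,0],[0,0,0],[0,0,0],[0,0,0],[0,0,0],[0,0,0]]}'
python3 - <<'E'
from h import *
to(*rk(0,-98),71,YAW)
crop('side','c9',290,110,410,230,5)
E
```

```text
time_s: 25.15
tool_pos: [630.0, -158.4, 162.1]
ee_rot: [-3.14, -0.061, 0.005]
contact_force: [-0.4, -0.0, -0.8]
gripper_width: 33.5
tcp [ 630.  -158.4  162.1] travel [0.0013 0.0003 0.0911] psi 0.0386 tilt [-0.003  0.001]
turn z -0.0009
F [-0.4 -0.  -0.8] w 33.5 t 25.15
```

View pics/c9.png

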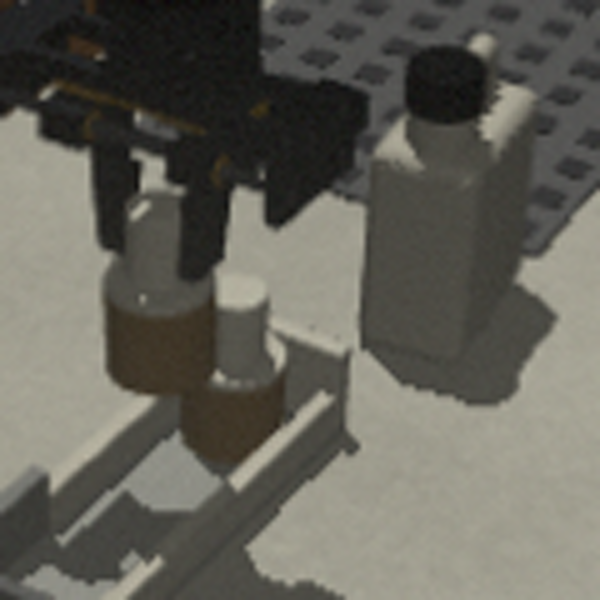

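```bash
python3 - <<'E'
from h import *
p=px2w('side',[[338,167.6]],100)[0];q=p[:2]-O;c,s=np.cos(YAW),np.sin(YAW)
print(p.round(1),'rack',c*q[0]+s*q[1],-s*q[0]+c*q[1],'expected px',w2px('side',[[*rk(0,-172),100]]))
E
python3 -m pendant '{"travel":[[0.001,0,0.03],[0,0,0.03],[0,0,0.02],[0,0,0.007],[0,0,0.003],[0,0,0]],"delta_rot":[[0,0,0],[0,0,0],[0,0,0],[0,0,0],[0,0,0],[0,0,0]]}'
python3 -c "from h import *;to(*rk(0,-98),70,YAW)"
```

```text
[ 630.2 -235.3  100. ] rack -3.904740638299793 -174.62542608666092 expected px [[336.19309586 167.5906339 ]]
time_s: 25.95
tool_pos: [633.7, -158.2, 74.7]
ee_rot: [3.141, 0.061, 0.002]
contact_force: [-0.1, 1.0, -1.6]
gripper_width: 33.0
tcp [ 633.7 -158.2   74.7] travel [-0.0026  0.0004  0.0047] psi 0.039 tilt [ 0.001 -0.   ]
turn z -0.0005
F [-0.1  1.  -1.6] w 33.0 t 25.95
```

```bash
python3 -m pendant '{"travel":[[-0.002,0,0.002],[0,0,0.002],[0,0,0.001],[0,0,0]],"delta_rot":[[0,0,0],[0,0,0],[0,0,0],[0,0,0]]}'
python3 -m pendant '{"travel":[[0,0,0.001],[0,0,0]],"delta_rot":[[0,0,0],[0,0,0]]}'
```

```text
time_s: 26.45
tool_pos: [631.4, -158.3, 70.3]
ee_rot: [3.14, 0.061, 0.001]
contact_force: [-2.3, -0.8, 5.0]
gripper_width: 33.5
time_s: 26.7
tool_pos: [631.5, -158.4, 70.2]
ee_rot: [3.14, 0.061, 0.001]
contact_force: [-4.9, 0.0, 9.3]
gripper_width: 33.4
```

```bash
python3 -m pendant '{"travel":[[0,0,0],[0,0,0],[0,0,0],[0,0,-0.03],[0,0,-0.05],[0,0,-0.04],[0,-0.05,0],[0,-0.06,0],[0,-0.06,0],[0,-0.037,0],[0,0,0],[0,0,0],[0,0,0],[0,0,0],[0,0,0],[0,0,0],[0,0,0],[0,0,0],[0,0,0],[0,0,0]],"delta_rot":[[0,0,0],[0,0,0],[0,0,0],[0,0,0],[0,0,0],[0,0,0],[0,0,0],[0,0,0],[0,0,0],[0,0,0],[0,0,0.175],[0,0,0.175],[0,0,0.175],[0,0,0.175],[0,0,0.175],[0,0,0.175],[0,0,0.175],[0,0,0.175],[0,0,0.17],[0,0,0]]}' 0.4
python3 - <<'E'
from h import *
to(*rk(0,109),56,YAW-np.pi/2)
im=snap('side','s3')[:,:,::-1]
cv2.imwrite('pics/c10.png',cv2.resize(im[130:310,200:400],None,fx=3.2,fy=3.2,interpolation=cv2.INTER_CUBIC))
E
```

```text
time_s: 29.2
tool_pos: [622.8, 48.9, 187.4]
ee_rot: [2.267, -2.175, -0.001]
contact_force: [-0.3, -0.1, -0.4]
gripper_width: 62.0
tcp [622.8  48.9 187.4] travel [ 7.000e-04 -1.000e-04  1.314e-01] psi -1.5291 tilt [-0.  0.]
turn z 0.0022
F [-0.3 -0.1 -0.4] w 62.0 t 29.2
```

View pics/c10.png

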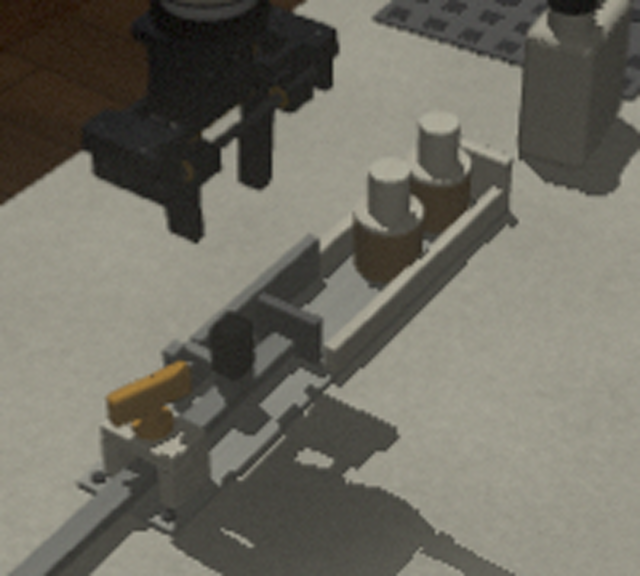

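Both cartridges stand in the row with the follower latched out. Go back to the handle.

```bash
python3 -m pendant '{"travel":[[0,0,0.03],[0,0,0.04],[0,0,0.04],[0,0,0.021],[0,0,0]],"delta_rot":[[0,0,0],[0,0,0],[0,0,0],[0,0,0],[0,0,0]]}' 0.2
python3 -m pendant '{"travel":[[0,0,0],[0,0,0],[0,0,0],[0,0,0],[0,0,0]],"delta_rot":[[0,0,0],[0,0,0],[0,0,0],[0,0,0],[0,0,0]]}' -1 40
python3 -m pendant '{"travel":[[-0.003,0,0],[-0.001,0,0],[0,0,-0.005],[0,0,-0.005],[0,0,-0.007],[0,0,0]],"delta_rot":[[0,0,0],[0,0,0],[0,0,0],[0,0,0],[0,0,0],[0,0,0]]}'
```

```text
time_s: 29.88
tool_pos: [621.5, 48.8, 54.9]
ee_rot: [2.265, -2.173, -0.004]
contact_force: [0.6, 0.3, -0.2]
gripper_width: 53.1
time_s: 30.5
tool_pos: [624.3, 47.2, 58.5]
ee_rot: [-2.266, 2.176, -0.006]
contact_force: [0.3, -5.6, 3.4]
gripper_width: 25.8
time_s: 31.25
tool_pos: [624.2, 49.2, 75.0]
ee_rot: [2.265, -2.175, 0.009]
contact_force: [2.5, -12.6, -3.7]
gripper_width: 25.6
```

```bash
python3 -m pendant '{"travel":[[0.006,0,0],[0.012,0,0],[0.012,0,0],[0.012,0,0],[0.012,0,0],[0.012,0,0],[0.012,0,0],[0.012,0,0],[0.01,0,0],[0.008,0,0],[0.006,0,0],[0.005,0,0],[0.004,0,0],[0,0,0]],"delta_rot":[[0,0,0],[0,0,0],[0,0,0],[0,0,0],[0,0,0],[0,0,0],[0,0,0],[0,0,0],[0,0,0],[0,0,0],[0,0,0],[0,0,0],[0,0,0],[0,0,0]]}'
python3 -c "from h import *;to(*rk(0,-210+112+75),75,YAW-np.pi/2)"
```

```text
time_s: 33.0
tool_pos: [629.2, -72.9, 74.7]
ee_rot: [2.265, -2.176, 0.009]
contact_force: [2.3, -7.4, -3.1]
gripper_width: 25.4
tcp [629.2 -72.9  74.7] travel [ 0.0108  0.0015 -0.0002] psi -1.5306 tilt [ 0.004 -0.004]
turn z 0.0007
F [ 2.3 -7.4 -3.1] w 25.4 t 33.0
```

```bash
python3 -m pendant '{"travel":[[0.003,0,0],[0.003,0,0],[0.002,0,0],[0,0,0]],"delta_rot":[[0,0,0],[0,0,0],[0,0,0],[0,0,0]]}'
python3 -m pendant '{"travel":[[0.002,0,0],[0.002,0,0],[0,0,0.002],[0,0,0]],"delta_rot":[[0,0,0],[0,0,0],[0,0,0],[0,0,0]]}'
python3 -c "from h import *;to(*rk(0,-210+112+75),75,YAW-np.pi/2)"
```

```text
time_s: 33.5
tool_pos: [629.5, -80.3, 74.7]
ee_rot: [-2.266, 2.176, -0.008]
contact_force: [3.3, -7.4, -2.7]
gripper_width: 25.3
time_s: 34.0
tool_pos: [629.6, -83.7, 72.6]
ee_rot: [-2.265, 2.176, -0.007]
contact_force: [3.1, -6.3, -2.1]
gripper_width: 25.5
tcp [629.6 -83.7  72.6] travel [-0.      0.0015 -0.0024] psi -1.5306 tilt [ 0.004 -0.003]
turn z 0.0007
F [ 3.1 -6.3 -2.1] w 25.5 t 34.0
```

```bash
python3 -m pendant '{"travel":[[0.002,0,0],[0,0,0]],"delta_rot":[[0,0,0],[0,0,0]]}'
python3 -m pendant '{"travel":[[0.002,0,0],[0,0,0]],"delta_rot":[[0,0,0],[0,0,0]]}'
python3 -c "from h import *;to(*rk(0,-210+112+75),75,YAW-np.pi/2)"
```

```text
time_s: 34.25
tool_pos: [629.5, -83.9, 72.5]
ee_rot: [-2.264, 2.175, -0.003]
contact_force: [5.3, 0.5, -1.0]
gripper_width: 25.4
time_s: 34.5
tool_pos: [629.6, -84.1, 72.5]
ee_rot: [-2.262, 2.174, -0.0]
contact_force: [4.9, 6.2, -1.9]
gripper_width: 25.7
tcp [629.6 -84.1  72.5] travel [-0.0005  0.0014 -0.0025] psi -1.5312 tilt [0.003 0.003]
turn z 0.0001
F [ 4.9  6.2 -1.9] w 25.7 t 34.5
```

The follower stopped at the expected packed position and the force reversed (+6 N), so the row is solid. Release and go to the knob.

```bash
python3 -m pendant '{"travel":[[-0.002,0,0],[0,0,0],[0,0,0],[0,0,0],[0,0,-0.03],[0,0,-0.05],[0,0,-0.03],[-0.05,0,0],[-0.06,0,0],[-0.06,0,0],[-0.053,0,0],[0,0,0],[0,0,0],[0,0,0],[0,0,0],[0,0,0],[0,0,0],[0,0,0],[0,0,0],[0,0,0]],"delta_rot":[[0,0,0],[0,0,0],[0,0,0],[0,0,0],[0,0,0],[0,0,0],[0,0,0],[0,0,0],[0,0,0],[0,0,0],[0,0,0],[0,0,-0.175],[0,0,-0.175],[0,0,-0.175],[0,0,-0.175],[0,0,-0.175],[0,0,-0.175],[0,0,-0.175],[0,0,-0.175],[0,0,0]]}' 0.2
python3 - <<'E'
from h import *
to(*rk(0,200),68,YAW-np.pi/2+1.4)
im=snap('side','s4')[:,:,::-1]
cv2.imwrite('pics/c11.png',cv2.resize(im[130:310,200:400],None,fx=3.2,fy=3.2,interpolation=cv2.INTER_CUBIC))
snap('top','t4')
E
```

```text
time_s: 37.0
tool_pos: [619.2, 138.6, 181.6]
ee_rot: [3.135, -0.209, -0.0]
contact_force: [1.2, -0.4, 0.3]
gripper_width: 52.8
tcp [619.2 138.6 181.6] travel [ 0.     -0.0006  0.1136] psi -0.1331 tilt [-0. -0.]
turn z -0.0018
F [ 1.2 -0.4  0.3] w 52.8 t 37.0
```

View pics/c11.png

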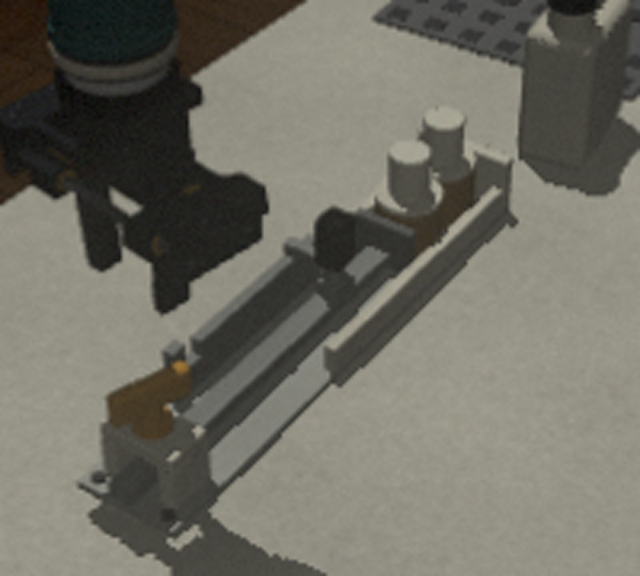

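The row is packed: the follower plate presses on the two cartridges at (425,200) and the handle rides on the rail. Now tighten.

```bash
python3 -m pendant '{"travel":[[0,0,0.04],[0,0,0.04],[0,0,0.033],[0,0,0]],"delta_rot":[[0,0,0],[0,0,0],[0,0,0],[0,0,0]]}'
python3 -m pendant '{"travel":[[0,0,0],[0,0,0],[0,0,0],[0,0,0],[0,0,0]],"delta_rot":[[0,0,0],[0,0,0],[0,0,0],[0,0,0],[0,0,0]]}' -1 45
python3 -m pendant '{"travel":[[0,0,0],[0,0,0],[0,0,0],[0,0,0],[0,0,0],[0,0,0],[0,0,0],[0,0,0],[0,0,0],[0,0,0],[0,0,0],[0,0,0]],"delta_rot":[[0,0,0.14],[0,0,0.14],[0,0,0.14],[0,0,0.14],[0,0,0.14],[0,0,0.14],[0,0,0.14],[0,0,0.14],[0,0,0.14],[0,0,0.14],[0,0,0.03],[0,0,0]]}'
python3 -c "from h import *;to(*rk(0,200),68,YAW-np.pi/2);print(bot.state()['moment'])"
```

```text
time_s: 37.6
tool_pos: [616.3, 138.1, 65.3]
ee_rot: [3.133, -0.208, -0.011]
contact_force: [-0.8, 0.2, -0.2]
gripper_width: 52.7
time_s: 38.22
tool_pos: [618.4, 139.1, 69.7]
ee_rot: [-3.134, 0.207, 0.003]
contact_force: [-4.1, 0.5, 7.0]
gripper_width: 14.4
time_s: 39.72
tool_pos: [619.3, 139.1, 69.7]
ee_rot: [-2.234, 2.208, 0.0]
contact_force: [-3.4, 0.8, 6.2]
gripper_width: 13.9
tcp [619.3 139.1  69.7] travel [-0.0001 -0.      0.0017] psi -1.5589 tilt [-0.  0.]
turn z -0.0276
F [-3.4  0.8  6.2] w 13.9 t 39.725
[0.2454886  0.55103914 0.37215233]
```

```bash
python3 -m pendant '{"travel":[[0,0,0],[0,0,0],[0,0,0]],"delta_rot":[[0,0,0.04],[0,0,0.03],[0,0,0]]}'
python3 -c "from h import *;to(*rk(0,200),68,YAW-np.pi/2);print(bot.state()['moment'])"
```

```text
time_s: 40.1
tool_pos: [619.7, 139.1, 69.7]
ee_rot: [-2.156, 2.284, -0.001]
contact_force: [-4.1, 0.9, 6.0]
gripper_width: 14.2
tcp [619.7 139.1  69.7] travel [-0.0001  0.0004  0.0017] psi -1.6285 tilt [0.001 0.   ]
turn z -0.0972
F [-4.1  0.9  6. ] w 14.2 t 40.1
[0.19231719 0.34884336 0.53533224]
```

Torque rises and the pads slip round the bar: it is at its stop. Open, retreat, look.

```bash
python3 -m pendant '{"travel":[[0,0,0],[0,0,0],[0,0,0],[0,0,-0.03],[0,0,-0.05],[0,0,-0.05],[0,0.05,0],[0,0.05,0],[0,0.05,0],[-0.05,0.03,0],[-0.05,0,0],[-0.05,0,0],[0,0,0]],"delta_rot":[[0,0,0],[0,0,0],[0,0,0],[0,0,0],[0,0,0],[0,0,0],[0,0,0],[0,0,0],[0,0,0],[0,0,0],[0,0,0],[0,0,0],[0,0,0]]}' 0.3
python3 - <<'E'
from h import *
a=snap('top','t5')[180:240,250:440,::-1]; b=snap('side','s5')[130:310,200:400,::-1]
a=cv2.resize(a,(760,240),interpolation=cv2.INTER_CUBIC); b=cv2.resize(b[:,:],(400,360),interpolation=cv2.INTER_CUBIC)
c=np.zeros((600,760,3),'uint8');c[:240]=a;c[240:,:400]=b
c[240:,400:]=cv2.resize(cv2.imread('pics/t5.png'),(360,270))[:,:].repeat(2,0)[:360] if 0 else 0
c[240:510,400:]=cv2.resize(cv2.imread('pics/t5.png'),(360,270))
cv2.imwrite('pics/c12.png',c)
print(bot.state()['tool_pos'],bot.state()['time_s'])
E
```

```text
time_s: 41.72
tool_pos: [448.6, 302.0, 198.7]
ee_rot: [-2.157, 2.283, 0.001]
contact_force: [-0.1, 0.7, 0.4]
gripper_width: 57.3
[448.32221155 299.24724721 198.26560486] 41.825
```

View pics/c12.png

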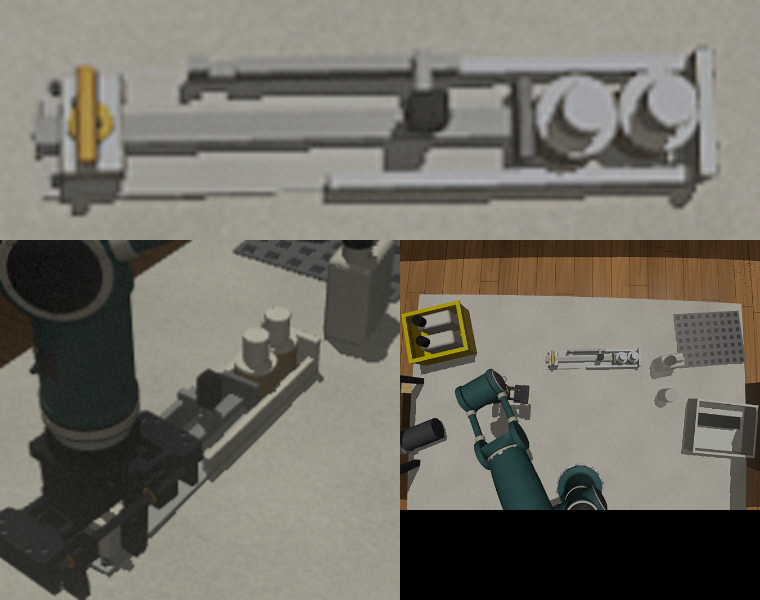

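The row is gapless within resolution: lids touch (centres about 55 mm apart), with the plate and end stop against them. The knob bar is back across the rack, and the jug and can are where they were. Handing in.

```bash
python3 -c "
from rig import bot
bot.close_job()"
```

```text
the job is handed in; nothing more can be done
```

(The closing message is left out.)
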